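# Hold the repair case's sprung clamp arm off the phone

## Task

Open the repair case's lid, which has a bar handle, until it rests back on its stop by itself, and leave it so. Then, so that the phone inside can be lifted out, swing the sprung clamp arm, which has an upright pin at its end, off the phone, anticlockwise seen from above, until it meets its far stop, and finish holding it there with the fingers against its spring: do not let go. Leave the phone and everything else on the bench and in the case where they lie.

Things in the scene. Friction and masses are not known exactly. Their poses are not given: they have to be found in the camera images.
- jig: fixed grey repair case, an open box 260 (own x) x 240 (own y) x 75 mm high, walls and floor 5 mm, standing on the bench. Origin: centre of its underside; z up. Its lid is hinged along the top of its own +y side (the robot's left, give or take 20 degrees). Inside lie the phone, a screw dish and the sprung clamp.
- lid (a joint): lid angle: 0 shut, 1.8 rad fully open, leaning back past upright on its stop. It has no spring or catch: its own weight (0.25 to 0.45 kg) shuts it below about 1.5 rad and lays it on the stop beyond about 1.6 rad. The lid is a flat black plate 260 x 240 x 6 mm.
- lid_bar (a point): middle of the lid's bar handle: a straight round steel bar 10 mm thick and 110 mm long along the case's own x, on two end posts; with the lid shut it lies 25 mm in from the edge opposite the hinge, 120 mm above the bench, with a 33 mm gap between bar and lid. The frame turns with the lid. The bar runs round the hinge line on a circle of 219 mm radius; pinched across it may turn between the fingers, so the hand can keep pointing down all the way.
- lid_hinge (a point): middle of the lid's hinge line, which runs along the case's own x, 75 mm above the bench. The frame turns with the lid.
- clamp: fixed base of the sprung clamp in the case: a metal disc 76 mm across, 8 mm thick, with a pivot post 54 mm tall and two stop pegs. Origin: on the pivot axis (vertical), at the underside of the disc, 5 mm above the bench. At rest the arm points along its own -y. Own z up.
- swing_arm (a joint): angle of the clamp arm about the vertical pivot: 0 at rest over the phone, 1.2 rad (69 degrees) at its far stop; grows anticlockwise seen from above, taking the arm from the clamp's own -y towards its own +x (away from the robot, then left). A torsion spring always pushes it back to 0: about 2.5 N at the pin at rest, 6.7 N at the far stop; let go, it snaps back.
- clamp_pin (a point): centre of the top of the upright round steel pin at the arm's free end: 12 mm thick, 85 mm from the pivot axis, its top 71 mm above the bench, standing 29 mm clear above the arm, which is a steel bar 14 mm wide and 10 mm high (top 42 mm above the bench). Under it a rubber pad 22 mm wide hangs 3.5 mm over the phone.
- phone: loose opened phone, a slab 148 (own x) x 70 x 8 mm lying in the case on a rubber bed 16 mm up, its top 24 mm above the bench; origin under its centre. To be left where it lies.
- screw_dish: loose small steel bowl 48 mm wide, 16 mm tall, in a corner of the case; bystander, origin under its centre.
- driver_a: loose screwdriver, 150 mm long, lying left of the case; bystander, origin near its middle
- driver_b: loose screwdriver, 130 mm long, lying left of the case; bystander, origin near its middle
- flux_jar: small closed jar, 44 mm wide, 50 mm tall; bystander, origin under its centre
- parts_tray: divided white tray 140 x 100 x 25 mm, right of the case; bystander, origin under its centre
- pry_bar: flat black plastic pry bar 155 mm long, 5 mm thick, left of the case; bystander, origin under its middle
- mug: white mug 76 mm wide, 90 mm tall; bystander, origin under its centre

How it is judged:
By the outcome, as a careful person would: the job done as asked, in the order asked, and still so for the second after the job is handed in, while the arm keeps its last pose, push and grip.
It also fails if it takes over 64 s, if anything falls off the work surface, if the arm or the gripper's body presses on something with over 40 N, if the wrist force passes 120 N, or if a joint passes its speed limit or range.

## Robot

A 7-joint arm with a two-finger parallel gripper is mounted at the origin on the work surface. World frame = base frame: x ahead of the robot, y to its left, z up, the work surface at z = 0. Lengths are in m, angles in rad, forces in N, time in s.
With the tool pointing down it reaches from about 0.4 to 0.85 m from the base axis. Payload 10.4 kg.
Tool frame: the origin (TCP) lies at the very end of the fingers, on their centre line; the grasp point (between the pads) lies manip.hold_point_z behind it (manip.hold_point_z is the distance from the TCP to the grasp point, in m); x points along the fingers, y is the direction in which the jaws open and shut, and the axes are right-handed (so a half turn about x gives the same grasp; the last joint's range is limited). The gripper opens to 87 mm and grips with 3 to 60 N. Pads are 19 mm wide; open, the fingers measure 117 mm over their backs; the gripper's body (75 mm by 190 mm) begins 51 mm behind the grasp point.
Start: joints at [1.079, 0.332, -0.065, 1.46, 0.022, 1.35, -0.088], TCP at [0.282, -0.558, 0.201] pointing down, gripper open.
Joint ranges: [-2.6, 2.6], [-0.5, 2.12], [-1.47, 1.34], [0.16, 2.42], [-1.27, 4.41], [0.06, 2.06], [-2.6, 2.6]. Speed limits (rad/s): [2.22, 2.22, 2.79, 2.79, 3.14, 3.14, 3.14].

## Interface

Orientations are given as a unit quaternion [x, y, z, w].
In Python, from plant import manip, eyes, search_frame, outline_of gives the robot as it stands.
- The arm moves only by the shell command python3 -m handwheel 'ROWS' [FORCE]. ROWS is JSON, one flat list of numbers, 7 for each row, row after row: the turn, a rotation vector about the tool's x, y, z in degrees, then the shift along the tool's x, y, z in units of 40 mm (1.0 is 40 mm), then the opening, from -1 (shut) to 1 (fully open), so that 0 is half open. A call has 1 to 20 rows; each row is the pose to reach, as a shift and turn from the pose commanded when the call began, along the tool's axes at that moment; what a row does not reach only later rows make up. A row lasts 1/10 s, in which the tool goes at most 50 mm and 8.59 degrees, less where a joint would pass 70% of its speed; a pose out of reach is approached as far as the arm can. A call with a gripper value outside its range is refused whole. The fingers move at their own pace and stop on an object; FORCE is the grip in N (left out, the last holds). Time passes only in rows, so rows that repeat a pose let the fingers close. It gives the time, the measured TCP pose, the force and the opening at its end, in the units of the state.
- manip.get_obs(): the state, without advancing time (a new reading comes with each control period).
- eyes.camera(name): name is "side" or "top" or "wrist"; returns a dict with "color" (480x640x3 uint8, blue, green, red), "fx", "fy", "cx", "cy" (pixels), "T" (4x4, takes a point from camera to world coordinates). Camera axes: x right, y down, z forward; pixel columns grow to the right and rows downward; lengths in m; the calibration is good to about 2 mm. A picture is of the moment at which its call begins. There is no depth.
- manip.finish_job(): hands the job in, once; it reports no verdict.
Trained networks look in a picture, given as the dict that the camera call returned (one of the last four; its "shot" number tells which), for a name from the list of things; names that differ only in an ending like _2 or _b are one class to them, and where a whole thing is asked for, a point or a joint stands for the part that bears it (a point fixed in the world has none). Each returns a list of dicts, best first, with "score" (0 to 1); they miss things now and then, are a little off and sometimes report something else, mostly with a low value. They report only what shows in the picture. A call takes as long as a camera call.
- search_frame(picture, thing): "uv" ([column, row] in pixels, amid what is visible of it).
- outline_of(picture, thing): "mask" (480x640 bool, what is visible of it) and "uv" ([column, row] in pixels, amid what is visible of it).
The state is a dict: "time": time; "joint_pos": joint angles; "qd": joint speeds; "joint_efforts": joint torques, N m; "position": TCP position; "tcp_rot": TCP orientation; "contact_force": force on the tool from outside, world axes, zero at the start; "moment": the same for the moment, N m; "finger_gap": finger opening in m.
Only numpy, scipy, OpenCV 4.12 (cv2) and the standard library are available. Lean on these libraries where they do the work, as an engineer would, in place of code of your own. Each camera call takes 0.05 s, during which the arm holds its last target.

## Working session

There is one attempt and no reset: what is moved stays moved. The work goes in short steps, Python scripts to look and compute and a shell command to move; the robot and the scene stay as the last step left them, time stands still between calls to the robot, and variables do not carry over. Pictures are saved under pics/ and viewed, and the job is handed in when it is done.

```bash
mkdir -p pics; ls; python3 - <<'E'
from plant import manip, eyes, search_frame, outline_of
import cv2
print(manip.get_obs(), manip.hold_point_z)
for n in ["side","top"]:
    p=eyes.camera(n); cv2.imwrite(f"pics/{n}0.png",p["color"]); print(n,p["fx"],p["fy"],p["cx"],p["cy"],p["T"].round(4).tolist() if hasattr(p["T"],'round') else p["T"])
    for t in ["jig","lid","lid_bar","lid_hinge","clamp_pin","mug","flux_jar","driver_a","pry_bar","parts_tray"]:
        r=search_frame(p,t); print(t,[(x["uv"],round(x["score"],2)) for x in r[:2]])
E
```

```text
pics
{'time': 0.0, 'joint_pos': array([ 1.07936198,  0.33290454, -0.06466147,  1.46090736,  0.02159938,
        1.34990095, -0.08849043]), 'qd': array([ 1.39426050e-04, -1.07951472e-03, -1.12873274e-03,  1.63999316e-03,
        1.21573526e-03, -2.34786121e-05,  7.75874585e-04]), 'joint_efforts': array([-8.04805622e-04, -6.23259616e+01,  2.40376359e-02, -3.89904177e+01,
       -6.14359835e-02,  3.95519729e-02,  1.06567563e-04]), 'position': array([ 0.28219528, -0.5572131 ,  0.20064968]), 'tcp_rot': array([-0.68762463, -0.16472478,  0.68791078, -0.16375859]), 'contact_force': array([ 0.66731325, -0.08831126, -0.17865399]), 'moment': array([-0.00118597, -0.01684816, -0.00482133]), 'finger_gap': 0.08706466332956078} 0.0187
side 440.65637670681565 440.65637670681565 319.92137744720185 231.81611001131972 [[-0.9924, -0.0694, 0.1018, 0.459], [-0.1232, 0.5665, -0.8148, 0.7335], [-0.0011, -0.8211, -0.5707, 0.6221], [0.0, 0.0, 0.0, 1.0]]
jig [([303.4, 251.6], 0.73)]
lid [([306.4, 236.1], 0.94)]
lid_bar [([304.5, 237.1], 0.61)]
lid_hinge [([309.0, 235.7], 0.79)]
clamp_pin []
mug [([294.3, 167.3], 0.87)]
flux_jar [([220.7, 365.7], 0.95)]
driver_a [([347.1, 469.2], 0.73), ([336.4, 408.0], 0.67)]
pry_bar [([352.8, 382.5], 0.96), ([333.1, 408.6], 0.16)]
parts_tray [([371.2, 189.4], 0.57)]
top 496.6999358369358 496.6999358369358 319.5947768033744 237.26635653390431 [[-0.0268, -0.9966, 0.0776, 0.4471], [-0.9996, 0.0275, 0.007, 0.0029], [-0.0091, -0.0774, -0.997, 1.3604], [0.0, 0.0, 0.0, 1.0]]
jig [([336.3, 220.5], 0.66)]
lid [([334.6, 221.2], 0.77)]
lid_bar [([334.7, 220.4], 0.87)]
lid_hinge [([335.2, 221.5], 0.96)]
clamp_pin []
mug [([478.8, 186.3], 0.72)]
flux_jar [([216.4, 193.9], 0.76)]
driver_a [([164.2, 290.7], 0.66), ([202.8, 264.8], 0.53)]
pry_bar [([221.8, 277.6], 0.51)]
parts_tray [([462.3, 270.2], 0.88)]
```

View pics/top0.png

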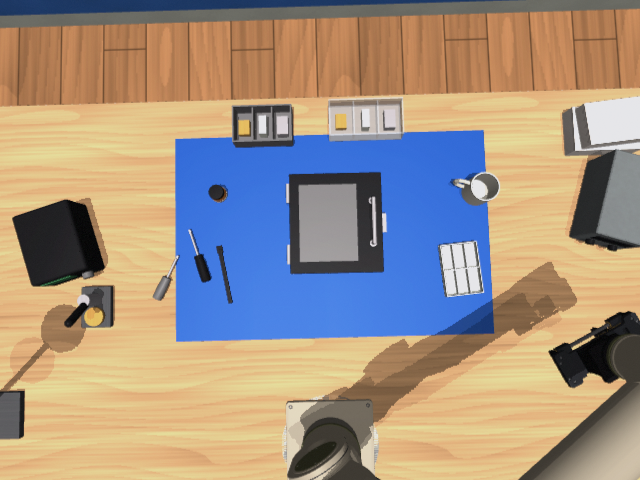

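View pics/side0.png

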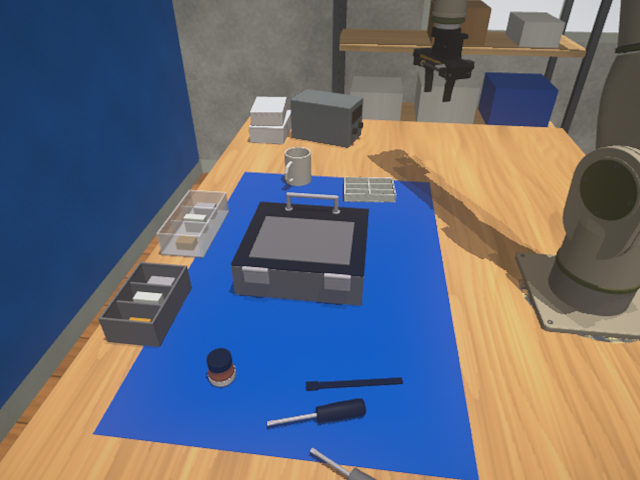

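```bash
cat > h.py <<'E'
from plant import manip, eyes, search_frame, outline_of
import cv2, numpy as np
from scipy.spatial.transform import Rotation as R
def ray(p,uv):
    T=np.array(p["T"]); d=np.array([(uv[0]-p["cx"])/p["fx"],(uv[1]-p["cy"])/p["fy"],1.]); return T[:3,3],T[:3,:3]@d
def onz(p,uv,z):
    o,d=ray(p,uv); return o+d*(z-o[2])/d[2]
def proj(p,X):
    T=np.array(p["T"]); c=T[:3,:3].T@(np.array(X)-T[:3,3]); return np.array([p["fx"]*c[0]/c[2]+p["cx"],p["fy"]*c[1]/c[2]+p["cy"]])
def tri(pa,a,pb,b):
    o1,d1=ray(pa,a);o2,d2=ray(pb,b); A=np.stack([d1,-d2],1); s=np.linalg.lstsq(A,o2-o1,rcond=None)[0]
    q1=o1+d1*s[0];q2=o2+d2*s[1]; return (q1+q2)/2,np.linalg.norm(q1-q2)
def totool(dw,rot=None):
    """world shift -> tool units"""
    q=manip.get_obs()["tcp_rot"] if rot is None else rot
    return R.from_quat(q).inv().apply(dw)/0.04
E
python3 - <<'E'
from h import *
for n in ["top","side"]:
    p=eyes.camera(n)
    for t in ["lid","lid_bar"]:
        r=outline_of(p,t)
        if not r: print("none");continue
        m=r[0]["mask"].astype(np.uint8); ys,xs=np.nonzero(m)
        c=max(cv2.findContours(m,0,2)[0],key=cv2.contourArea)
        print(n,t,r[0]["score"],m.sum(),xs.min(),xs.max(),ys.min(),ys.max(), cv2.minAreaRect(c))
        v=p["color"].copy(); v[m>0]=v[m>0]//2+np.array([0,0,127],np.uint8)
        cv2.imwrite(f"pics/m_{n}_{t}.png",v)
        if n=="top":
            for q in cv2.boxPoints(cv2.minAreaRect(c)): print(q,onz(p,q,.081 if t=="lid" else .12).round(4))
    c=p["color"][150:300,250:420] if n=="top" else p["color"][180:310,220:390]
    cv2.imwrite(f"pics/crop_{n}.png",cv2.resize(c,None,fx=4,fy=4,interpolation=2))
E
```

```text
top lid 0.81 9265 289 383 171 273 ((335.57916259765625, 222.3004150390625), (100.85311126708984, 93.20893096923828), 88.80650329589844)
[287.93448 172.85551] [0.7176 0.09   0.081 ]
[381.1232  170.91408] [ 0.7158 -0.1532  0.081 ]
[383.22385 271.7453 ] [ 0.4534 -0.1491  0.081 ]
[290.03513 273.68677] [0.4549 0.0903 0.081 ]
none
side lid 0.61 8372 232 367 192 275 ((300.0355224609375, 232.00254821777344), (132.02078247070312, 78.94173431396484), 4.085616588592529)
side lid_bar 0.84 8323 232 368 192 275 ((300.4231262207031, 231.446533203125), (132.26426696777344, 77.95500183105469), 4.356975078582764)
```

View pics/crop_top.png

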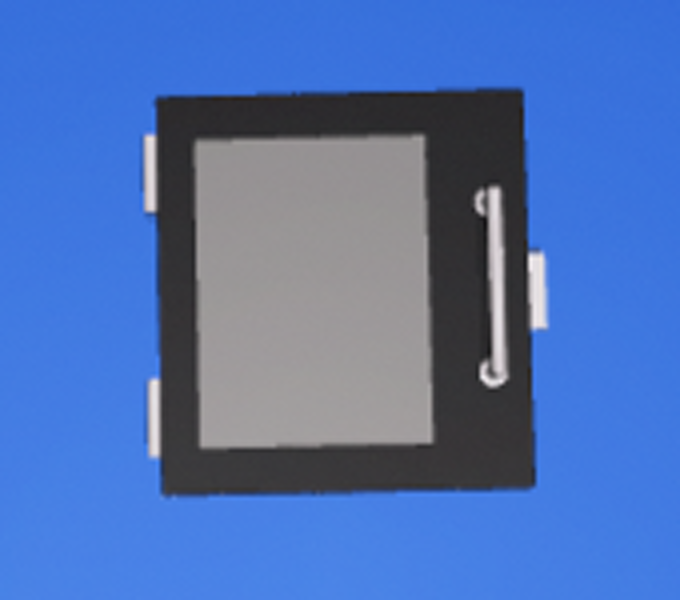

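View pics/crop_side.png

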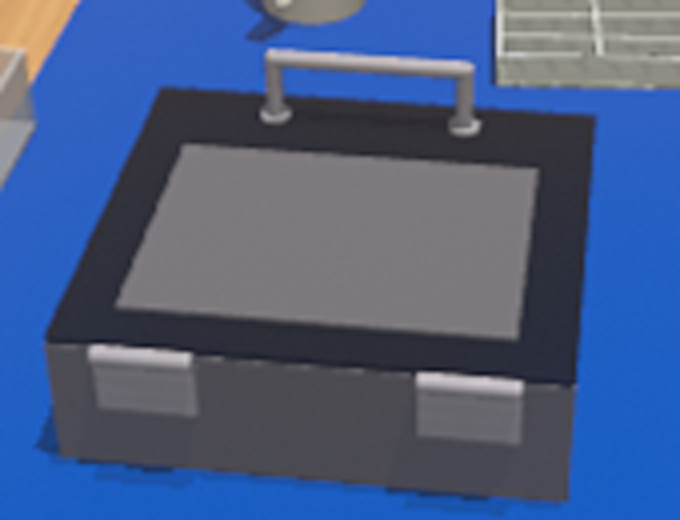

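```bash
python3 - <<'E'
from h import *
pt=eyes.camera("top");ps=eyes.camera("side")
a=np.array
far=tri(pt,a([494,188])/4+[250,150],ps,a([270,55])/4+[220,180]);near=tri(pt,a([499,374])/4+[250,150],ps,a([468,66])/4+[220,180])
print(far,near)
cor=[onz(pt,a(c)/4+[250,150],.081) for c in [(157,97),(523,90),(535,487),(162,495)]]
print(a(cor).round(4))
for c in [(494,188),(499,374)]: print(onz(pt,a(c)/4+[250,150],.122).round(4))
c=a(cor)
import math
print([math.degrees(math.atan2(*(v[[1,0]]))) for v in (c[0]-c[3],c[1]-c[2])],[math.degrees(math.atan2(*(v[[1,0]]))) for v in (c[0]-c[1],c[3]-c[2])],c.mean(0))
o=manip.get_obs(); print(R.from_quat(o["tcp_rot"]).as_matrix().round(3))
E
```

```text
(array([ 0.6413946 , -0.12701845,  0.11898676]), np.float64(0.0006896795002870582)) (array([ 0.52582161, -0.12575193,  0.12042727]), np.float64(0.003241743559073644))
[[ 0.7138  0.0866  0.081 ]
 [ 0.7116 -0.1521  0.081 ]
 [ 0.4534 -0.1504  0.081 ]
 [ 0.4547  0.0891  0.081 ]]
[ 0.6413 -0.1267  0.122 ]
[ 0.5241 -0.1257  0.122 ]
[-0.5564332856876907, -0.3763342890577738] [89.46372146815534, 89.6843785278281] [ 0.58338617 -0.03169636  0.081     ]
[[ 0.     0.452 -0.892]
 [-0.    -0.892 -0.452]
 [-1.     0.    -0.   ]]
```

```bash
python3 - <<'E'
from h import *
o=manip.get_obs()
print(totool(np.array([.583,-.1263,.20])-o["position"]))
E
```

```text
[  0.03677056  -6.22376627 -11.57529497]
```

```bash
python3 -m handwheel '[7,0,0,0,-1.5,-2.9,0.3, 14,0,0,0,-3.1,-5.8,0.3, 21,0,0,0.03,-4.6,-8.7,0.3, 27.4,0,0,0.04,-6.22,-11.58,0.3, 27.4,0,0,0.04,-6.22,-11.58,0.3, 27.4,0,0,0.04,-6.22,-11.58,0.3, 27.4,0,0,0.04,-6.22,-11.58,0.3, 27.4,0,0,0.04,-6.22,-11.58,0.3, 27.4,0,0,0.04,-6.22,-11.58,0.3, 27.4,0,0,0.04,-6.22,-11.58,0.3, 27.4,0,0,0.04,-6.22,-11.58,0.3, 27.4,0,0,0.04,-6.22,-11.58,0.3, 27.4,0,0,0.04,-6.22,-11.58,0.3, 27.4,0,0,0.04,-6.22,-11.58,0.3]' 20
python3 - <<'E'
from h import *
o=manip.get_obs(); print(o["time"],o["position"],R.from_quat(o["tcp_rot"]).as_matrix().round(3))
p=eyes.camera("wrist"); cv2.imwrite("pics/w1.png",p["color"])
print(proj(p,[.583,-.126,.12]),proj(p,[.638,-.1265,.12]),proj(p,[.528,-.1255,.12]))
E
```

```text
time: 2.9
position: [0.5827, -0.128, 0.1999]
tcp_rot: [-0.707, 0.004, 0.707, 0.004]
contact_force: [0.2, -0.2, -0.7]
finger_gap: 0.0566
2.9 [ 0.58266004 -0.12803511  0.1998554 ] [[-0.    -0.011 -1.   ]
 [-0.001 -1.     0.011]
 [-1.     0.001  0.   ]]
[316.98912505 240.9757312 ] [316.67643052 172.5909475 ] [317.2672954  301.81024389]
```

View pics/w1.png

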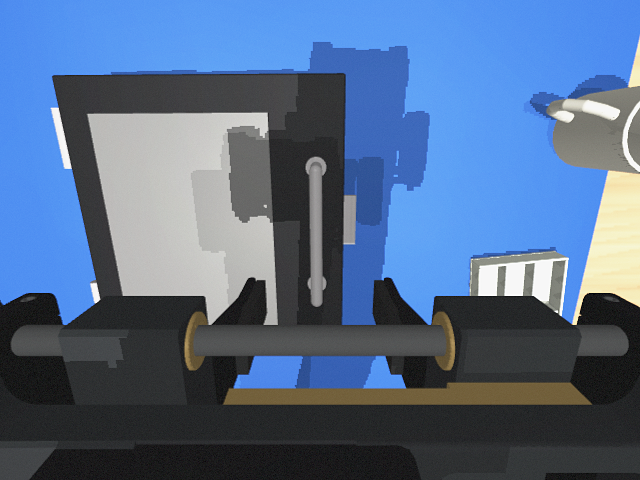

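```bash
python3 -m handwheel '[0,0,0,0.7,-0.04,0,0.3, 0,0,0,1.4,-0.04,0,0.2, 0,0,0,2,-0.04,0,0.1, 0,0,0,2.45,-0.04,0,0, 0,0,0,2.45,-0.04,0,0, 0,0,0,2.45,-0.04,0,-1, 0,0,0,2.45,-0.04,0,-1, 0,0,0,2.45,-0.04,0,-1, 0,0,0,2.45,-0.04,0,-1, 0,0,0,2.45,-0.04,0,-1, 0,0,0,2.45,-0.04,0,-1, 0,0,0,2.45,-0.04,0,-1]' 20
python3 - <<'E'
from h import *
o=manip.get_obs(); print(o["position"],o["contact_force"],o["moment"],o["finger_gap"])
# bar arc from current grasp
rb=np.hypot(.215,.045); a0=np.arctan2(.045,.215)
for th in np.arange(0.1,1.85,.1).tolist()+[1.75,1.78]:
    dy=rb*(np.cos(a0)-np.cos(a0+th)); dz=rb*(np.sin(a0+th)-np.sin(a0))
    print(round(th,2), "x",round(-dz/.04,2),"y",round(-dy/.04,2))
E
```

```text
time: 4.15
position: [0.5838, -0.1252, 0.1033]
tcp_rot: [0.708, -0.004, -0.707, -0.003]
contact_force: [-3.5, -0.9, 11.2]
finger_gap: 0.0021
[ 0.58382329 -0.12520429  0.10327115] [-3.48723582 -0.92459773 11.22737674] [-0.17640458  0.79099243 -0.09126391] 0.0021394119185331978
0.1 x -0.53 y -0.14
0.2 x -1.05 y -0.33
0.3 x -1.54 y -0.57
0.4 x -2.0 y -0.86
0.5 x -2.44 y -1.2
0.6 x -2.84 y -1.57
0.7 x -3.2 y -1.99
0.8 x -3.51 y -2.44
0.9 x -3.78 y -2.92
1.0 x -4.01 y -3.42
1.1 x -4.18 y -3.94
1.2 x -4.29 y -4.48
1.3 x -4.36 y -5.02
1.4 x -4.36 y -5.57
1.5 x -4.32 y -6.12
1.6 x -4.21 y -6.66
1.7 x -4.06 y -7.18
1.8 x -3.85 y -7.69
1.75 x -3.96 y -7.44
1.78 x -3.9 y -7.59
```

```bash
python3 - <<'E'
from h import *
p=eyes.camera("wrist"); cv2.imwrite("pics/w2.png",p["color"])
p=eyes.camera("side"); cv2.imwrite("pics/s2.png",cv2.resize(p["color"][130:310,200:440],None,fx=3.3,fy=3.3,interpolation=2))
o=manip.get_obs(); print(o["position"],o["contact_force"],o["finger_gap"])
E
```

```text
[ 0.58397968 -0.12514565  0.10349075] [-3.17635034 -1.91958612 11.18521215] 0.00046046287473156856
```

View pics/w2.png

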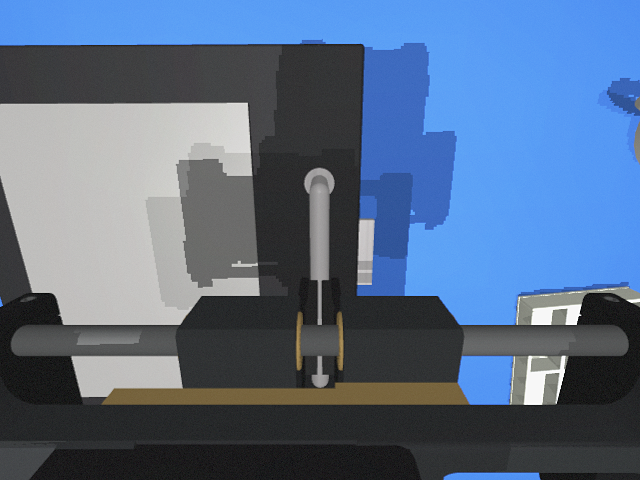

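View pics/s2.png

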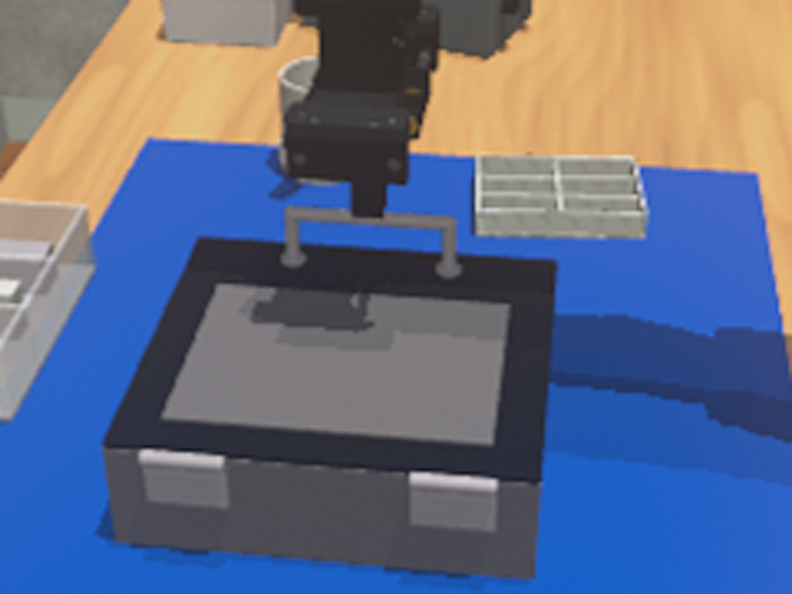

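```bash
python3 - <<'E'
from h import *
p=eyes.camera("side");o=manip.get_obs()
for z in (.1035,.12,.125,.14): 
    u=proj(p,[.584,-.1251,z]); print(z,u,(u-[200,130])*3.3)
p=eyes.camera("top"); cv2.imwrite("pics/t2.png",cv2.resize(p["color"][150:300,250:420],None,fx=4,fy=4,interpolation=2))
print(o["joint_pos"],o["position"])
E
```

```text
0.1035 [312.19211176 201.55997626] [370.23396882 236.14792165]
0.12 [312.11124327 195.29774527] [369.96710279 215.48255938]
0.125 [312.08643576 193.37672074] [369.88523801 209.14317843]
0.14 [312.01115293 187.54702766] [369.63680466 189.90519129]
[ 0.40890559  0.36337901 -0.33720209  1.64579075  0.1298901   1.1521857
 -1.54108229] [ 0.58404166 -0.1251854   0.10354973]
```

View pics/t2.png

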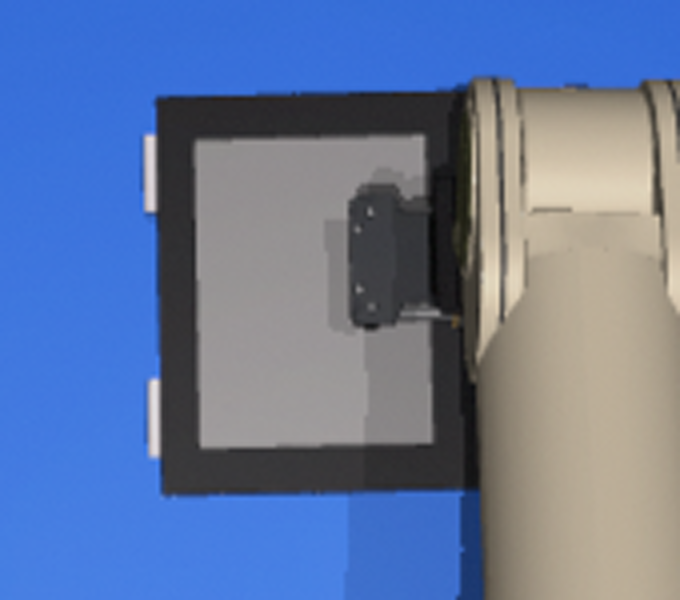

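```bash
python3 -m handwheel '[0,0,0,-0.5,0,0,-1, 0,0,0,-0.5,0,0,0, 0,0,0,-0.5,0,0,0, 0,0,0,-0.5,0,0,0, 0,0,0,-0.5,0,0,0]' 20
python3 - <<'E'
from h import *
o=manip.get_obs();print(o["position"],o["contact_force"],o["finger_gap"])
p=eyes.camera("side");T=o["position"];v=p["color"].copy()
y=R.from_quat(o["tcp_rot"]).as_matrix()[:,1]
for s in (-1,0,1):
    u=proj(p,T+s*y*o["finger_gap"]/2); print(u)
    cv2.circle(v,tuple(int(round(a)) for a in u),0,(0,0,255),-1)
cv2.imwrite("pics/s3.png",cv2.resize(v[120:270,220:400],None,fx=4.4,fy=4.4,interpolation=0))
E
```

```text
time: 4.85
position: [0.5828, -0.1247, 0.1211]
tcp_rot: [-0.707, 0.003, 0.707, 0.003]
contact_force: [0.4, -1.0, -0.5]
finger_gap: 0.0248
[ 0.58279319 -0.12466388  0.12105485] [ 0.36337391 -1.02691606 -0.54990267] 0.024820842237919305
[311.79868291 197.77732052]
[312.60744623 195.02179668]
[313.3999986  192.32150488]
```

View pics/s3.png

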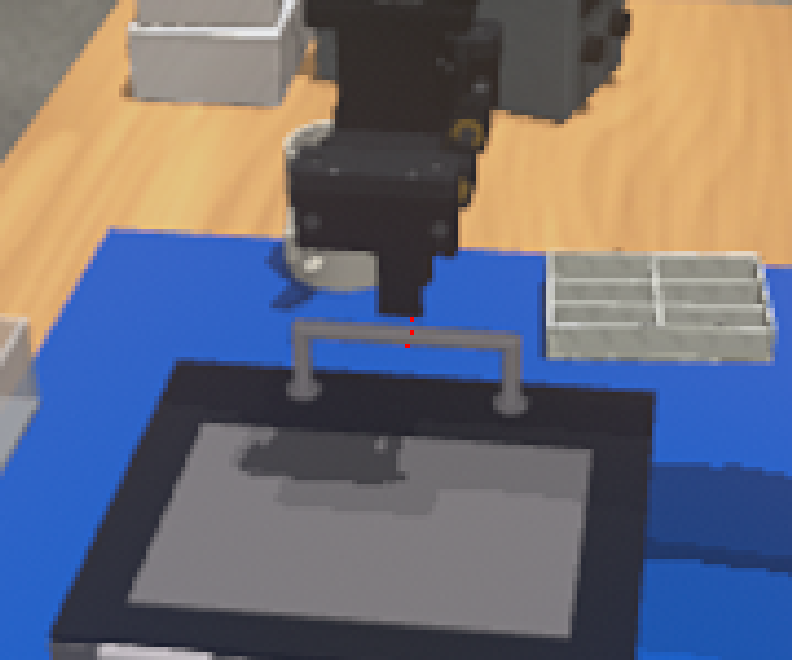

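```bash
python3 -m handwheel '[0,0,0,0,0,0,0, 0,0,0,0.3,0,0,0, 0,0,0,0.6,0,0,0, 0,0,0,0.8,0,0,0, 0,0,0,0.92,0,0,0, 0,0,0,0.92,0,0,0]' 20
python3 - <<'E'
from h import *
o=manip.get_obs();print(o["position"],o["contact_force"],o["finger_gap"])
p=eyes.camera("side");v=p["color"]
cv2.imwrite("pics/s4.png",cv2.resize(v[120:270,220:400],None,fx=4.4,fy=4.4,interpolation=0))
E
```

```text
time: 5.5
position: [0.5827, -0.1247, 0.0839]
tcp_rot: [-0.707, 0.003, 0.708, 0.003]
contact_force: [0.7, 0.0, 0.3]
finger_gap: 0.0436
[ 0.58265439 -0.12466708  0.08394586] [0.70771723 0.0498614  0.31343265] 0.04360067639482181
```

View pics/s4.png

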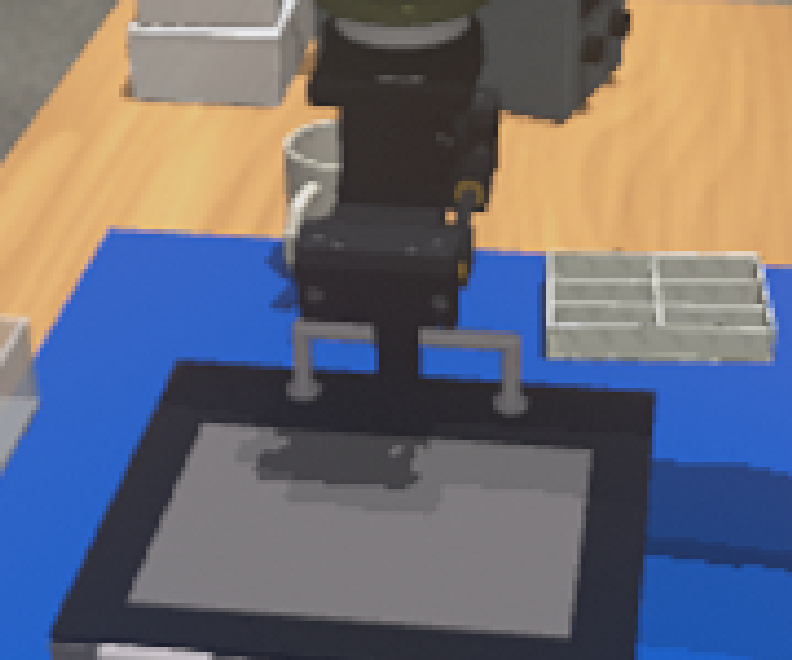

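```bash
python3 -m handwheel '[0,0,0,0,0,0,-1, 0,0,0,0,0,0,-1, 0,0,0,0,0,0,-1, 0,0,0,0,0,0,-1, 0,0,0,0,0,0,-1, 0,0,0,0,0,0,-1]' 25
python3 - <<'E'
from h import *
o=manip.get_obs();print(o["position"],o["contact_force"],o["moment"],o["finger_gap"])
p=eyes.camera("side");v=p["color"]
cv2.imwrite("pics/s5.png",cv2.resize(v[120:270,220:400],None,fx=4.4,fy=4.4,interpolation=0))
p=eyes.camera("wrist");cv2.imwrite("pics/w5.png",p["color"])
E
```

```text
time: 6.15
position: [0.5833, -0.1252, 0.0852]
tcp_rot: [0.707, -0.004, -0.707, -0.003]
contact_force: [0.5, -1.8, 0.5]
finger_gap: 0.0092
[ 0.58327816 -0.125221    0.08516048] [ 0.46623722 -1.75736582  0.47623927] [-0.29411789  0.0060624   0.01689612] 0.00915184965766292
```

View pics/s5.png

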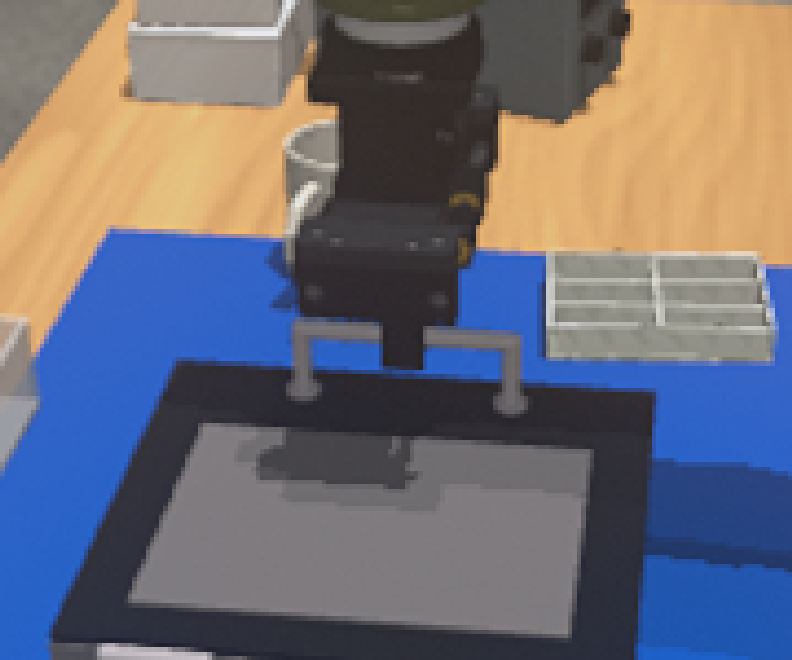

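```bash
python3 -m handwheel '[0,0,0,-0.27,-0.07,0,-1, 0,0,0,-0.53,-0.14,0,-1, 0,0,0,-0.79,-0.23,0,-1, 0,0,0,-1.05,-0.33,0,-1, 0,0,0,-1.3,-0.45,0,-1, 0,0,0,-1.54,-0.57,0,-1, 0,0,0,-1.78,-0.71,0,-1, 0,0,0,-2,-0.86,0,-1, 0,0,0,-2,-0.86,0,-1]' 25
python3 - <<'E'
from h import *
o=manip.get_obs();print(o["position"],o["contact_force"],o["moment"],o["finger_gap"])
p=eyes.camera("side");v=p["color"]
cv2.imwrite("pics/s6.png",v)
E
```

```text
time: 7.15
position: [0.5835, -0.0909, 0.1672]
tcp_rot: [0.707, -0.004, -0.707, -0.003]
contact_force: [-1.0, -7.9, 1.3]
finger_gap: 0.0094
[ 0.58353979 -0.09093571  0.16724731] [-0.96946816 -7.94709193  1.27701472] [-1.79972488  0.23161363  0.06292545] 0.009391729822837957
```

View pics/s6.png

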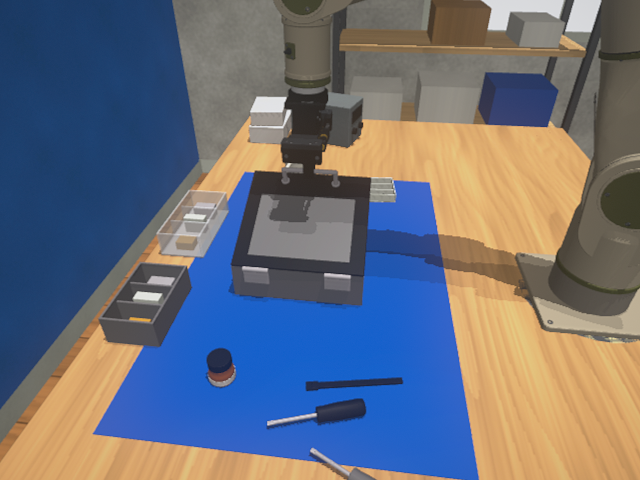

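```bash
python3 -m handwheel '[0,0,0,-0.22,-0.16,0,-1, 0,0,0,-0.44,-0.34,0,-1, 0,0,0,-0.65,-0.52,0,-1, 0,0,0,-0.84,-0.71,0,-1, 0,0,0,-1.02,-0.92,0,-1, 0,0,0,-1.2,-1.13,0,-1, 0,0,0,-1.36,-1.35,0,-1, 0,0,0,-1.51,-1.58,0,-1, 0,0,0,-1.65,-1.82,0,-1, 0,0,0,-1.78,-2.06,0,-1, 0,0,0,-1.9,-2.31,0,-1, 0,0,0,-2.01,-2.56,0,-1, 0,0,0,-2.01,-2.56,0,-1]' 25
python3 - <<'E'
from h import *
o=manip.get_obs();print(o["position"],o["contact_force"],o["moment"],o["finger_gap"])
p=eyes.camera("side");v=p["color"]
cv2.imwrite("pics/s7.png",v)
E
```

```text
time: 8.5
position: [0.5843, 0.0135, 0.2483]
tcp_rot: [0.708, -0.003, -0.706, -0.002]
contact_force: [-4.7, -5.6, 9.5]
finger_gap: 0.0092
[0.58432443 0.01349808 0.24826639] [-4.68752082 -5.64370559  9.4554958 ] [-1.22182343  0.92690713  0.08407714] 0.009165697160847423
```

View pics/s7.png

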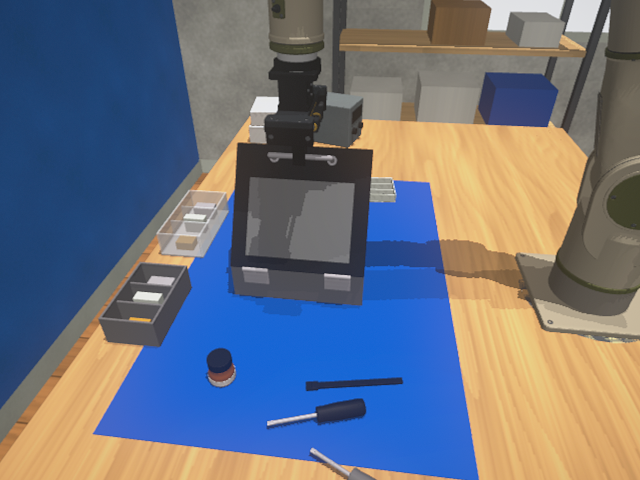

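```bash
python3 -m handwheel '[0,0,0,-0.14,-0.26,0,-1, 0,0,0,-0.21,-0.52,0,-1, 0,0,0,-0.28,-0.79,0,-1, 0,0,0,-0.32,-1.06,0,-1, 0,0,0,-0.37,-1.33,0,-1, 0,0,0,-0.39,-1.6,0,-1, 0,0,0,-0.4,-1.87,0,-1, 0,0,0,-0.39,-2.15,0,-1, 0,0,0,-0.38,-2.42,0,-1, 0,0,0,-0.35,-2.7,0,-1, 0,0,0,-0.31,-2.97,0,-1, 0,0,0,-0.24,-3.24,0,-1, 0,0,0,-0.24,-3.24,0,-1]' 25
python3 - <<'E'
from h import *
o=manip.get_obs();print(o["position"],o["contact_force"],o["moment"],o["finger_gap"])
p=eyes.camera("side");v=p["color"]
cv2.imwrite("pics/s8.png",v)
p=eyes.camera("wrist");v=p["color"]
cv2.imwrite("pics/w8.png",v)
E
```

```text
time: 9.85
position: [0.5856, 0.1439, 0.2544]
tcp_rot: [-0.707, 0.002, 0.707, 0.003]
contact_force: [-1.6, -0.2, 1.1]
finger_gap: 0.0088
[0.58558392 0.14385125 0.25444872] [-1.63315155 -0.16363435  1.13595921] [-0.13187043  0.41811575 -0.02087086] 0.008767600380074202
```

View pics/s8.png

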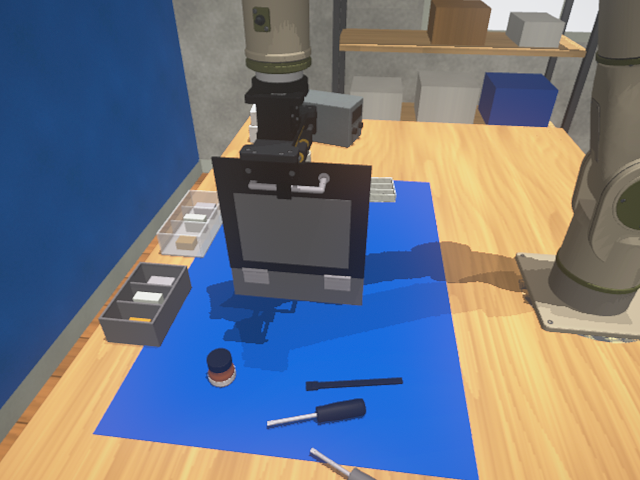

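View pics/w8.png

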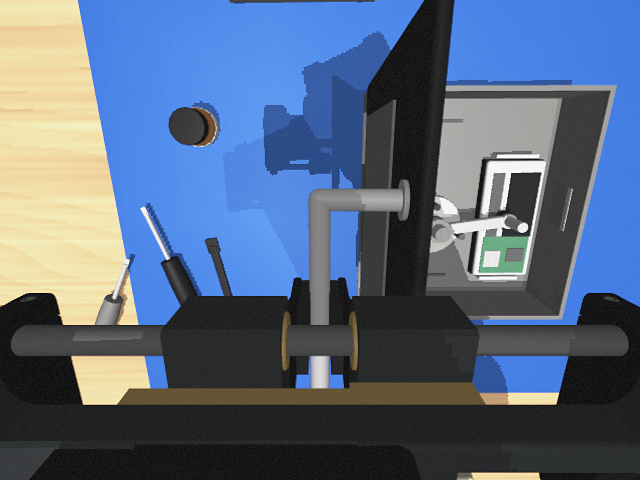

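```bash
python3 -m handwheel '[0,0,0,0.07,-0.26,0,-1, 0,0,0,0.15,-0.52,0,-1, 0,0,0,0.25,-0.78,0,-1, 0,0,0,0.33,-0.97,0,-1, 0,0,0,0.33,-0.97,0,-1, 0,0,0,0.33,-0.97,0,-1]' 25
python3 - <<'E'
from h import *
o=manip.get_obs();print(o["position"],o["contact_force"],o["moment"],o["finger_gap"])
p=eyes.camera("wrist");v=p["color"]
cv2.imwrite("pics/w9.png",v)
E
```

```text
time: 10.55
position: [0.5862, 0.1808, 0.2417]
tcp_rot: [0.707, -0.003, -0.707, -0.003]
contact_force: [-2.2, 1.3, 0.4]
finger_gap: 0.0091
[0.58618866 0.1808247  0.24169244] [-2.18920835  1.29395696  0.35389042] [0.05090246 0.3308461  0.00693717] 0.009060513617633437
```

View pics/w9.png

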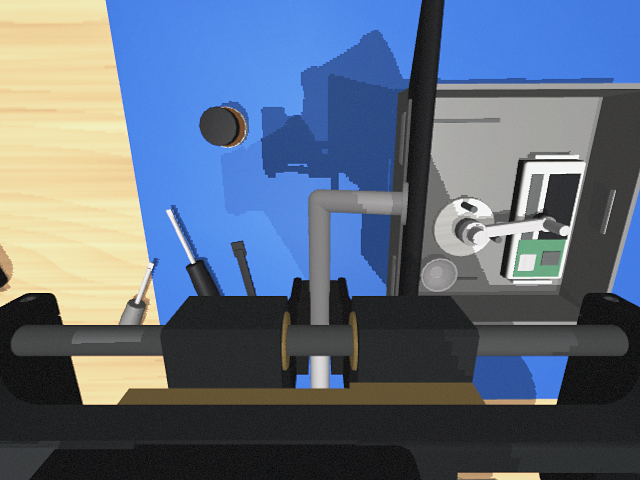

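```bash
python3 -m handwheel '[0,0,0,0,0,0,-0.5, 0,0,0,0,0,0,-0.5, 0,0,0,0,0,0,-0.5, 0,0,0,-0.4,0.02,0,-0.5, 0,0,0,-0.8,0.02,0,-0.5, 0,0,0,-0.8,0.02,0,-0.5]' 25
python3 - <<'E'
from h import *
o=manip.get_obs();print(o["position"],o["contact_force"],o["moment"],o["finger_gap"])
p=eyes.camera("wrist");v=p["color"]
cv2.imwrite("pics/w10.png",v)
E
```

```text
time: 11.2
position: [0.5871, 0.18, 0.276]
tcp_rot: [0.708, -0.003, -0.706, -0.004]
contact_force: [1.0, 0.1, 0.1]
finger_gap: 0.0213
[0.58705759 0.17997076 0.27602176] [1.0173114  0.13999185 0.14475428] [ 0.05990258  0.00266688 -0.00276457] 0.021322396621281662
```

View pics/w10.png

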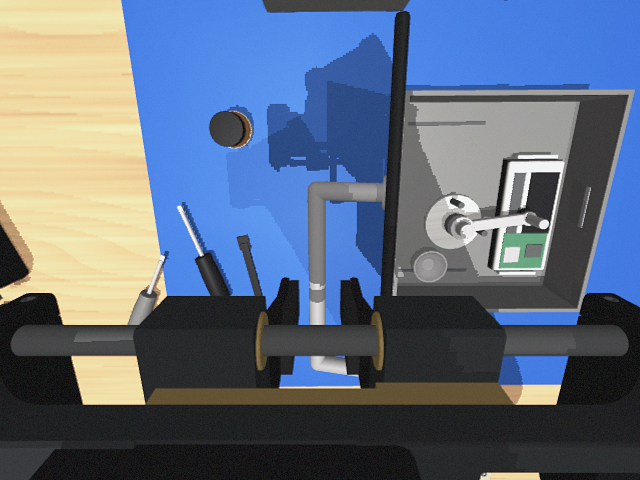

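```bash
python3 -m handwheel '[0,0,0,-0.8,0,0,-0.5, 0,0,0,-1.6,0,0,-0.5, 0,0,0,-2.4,0,0,-0.5, 0,0,0,-2.4,0,0,-0.5,  0,0,0,-2.4,1.2,0,-0.5, 0,0,0,-2.4,2.4,0,-0.5, 0,0,0,-2.4,3.6,0,-0.5, 0,0,0,-2.4,4.8,0,-0.5, 0,0,0,-2.4,6,1,-0.5, 0,0,0,-2.4,7.2,2,-0.5, 0,0,0,-2.4,8.4,3,-0.5, 0,0,0,-2.4,9,4,-0.5, 0,0,0,-2.4,9,4,-0.5, 0,0,0,-2.4,9,4,-0.5]' 25
python3 - <<'E'
from h import *
o=manip.get_obs();print(o["time"],o["position"],o["contact_force"])
for n in ["top","side","wrist"]:
    p=eyes.camera(n); cv2.imwrite(f"pics/{n}11.png",p["color"])
    for t in ["clamp","clamp_pin","swing_arm","phone","screw_dish","lid","lid_bar"]:
        r=search_frame(p,t); print(n,t,[(x["uv"],round(x["score"],2)) for x in r[:2]])
E
```

```text
time: 12.65
position: [0.4194, -0.1828, 0.3693]
tcp_rot: [-0.707, 0.007, 0.707, 0.006]
contact_force: [1.2, -0.6, -0.6]
finger_gap: 0.0221
12.65 [ 0.41940723 -0.18275584  0.36925121] [ 1.16397182 -0.59693107 -0.62309409]
top clamp [([324.1, 234.8], 0.59)]
top clamp_pin [([343.5, 234.9], 0.63)]
top swing_arm [([342.1, 233.7], 0.57)]
top phone [([361.5, 232.2], 0.91), ([224.8, 275.2], 0.28)]
top screw_dish [([314.4, 256.6], 0.62), ([267.6, 219.6], 0.31)]
top lid [([266.6, 218.3], 0.89)]
top lid_bar [([266.7, 215.4], 0.91), ([360.3, 232.0], 0.63)]
side clamp []
side clamp_pin []
side swing_arm []
side phone []
side screw_dish []
side lid []
side lid_bar []
wrist clamp [([225.4, 94.0], 0.72), ([205.1, 96.2], 0.67)]
wrist clamp_pin [([226.1, 94.4], 0.66), ([182.4, 143.9], 0.34)]
wrist swing_arm [([226.2, 93.8], 0.58)]
wrist phone [([259.8, 92.8], 0.68)]
wrist screw_dish [([185.2, 143.3], 0.71)]
wrist lid [([54.8, 99.4], 0.91)]
wrist lid_bar [([55.0, 98.8], 0.56), ([49.7, 201.0], 0.42)]
```

View pics/top11.png

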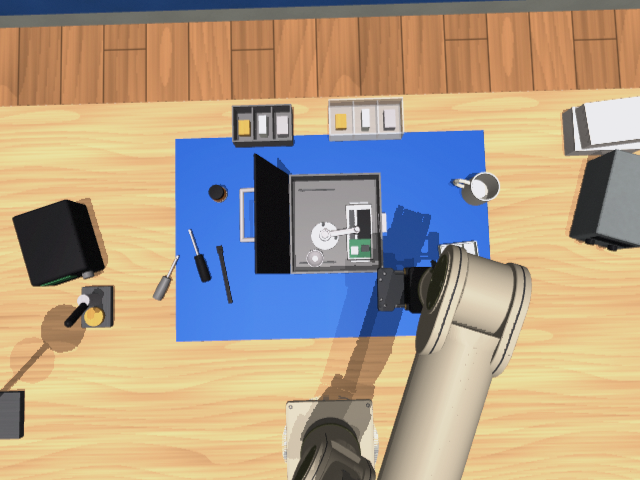

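View pics/side11.png

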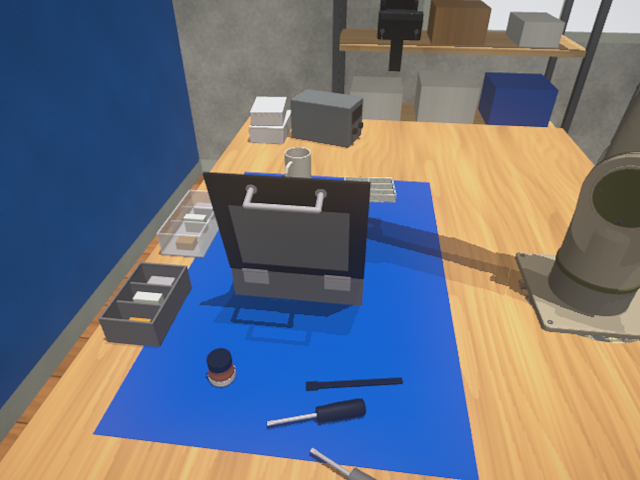

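View pics/wrist11.png

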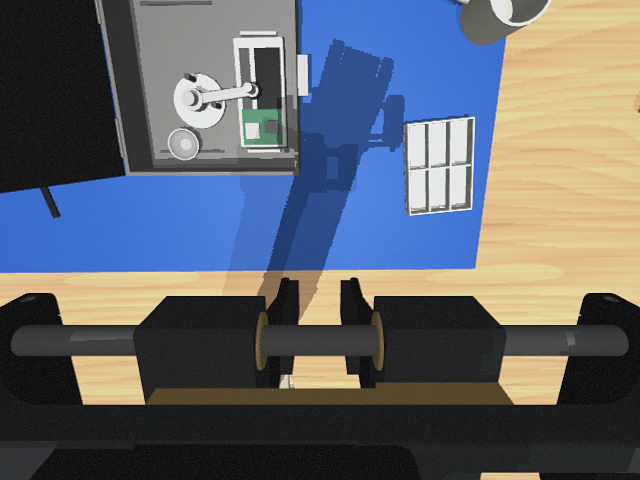

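```bash
python3 - <<'E'
from h import *
p=cv2.imread("pics/top11.png"); cv2.imwrite("pics/t11c.png",cv2.resize(p[165:280,280:390],None,fx=5,fy=5,interpolation=2))
p=cv2.imread("pics/wrist11.png"); cv2.imwrite("pics/w11c.png",cv2.resize(p[30:170,120:320],None,fx=4,fy=4,interpolation=2))
E
```

```text
(no output)
```

View pics/t11c.png

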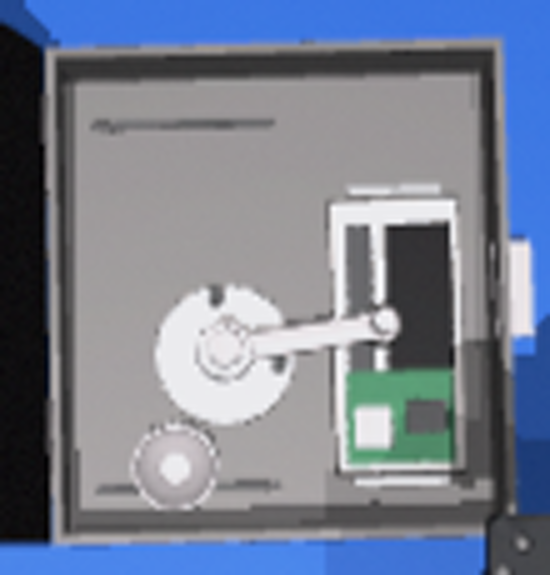

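View pics/w11c.png

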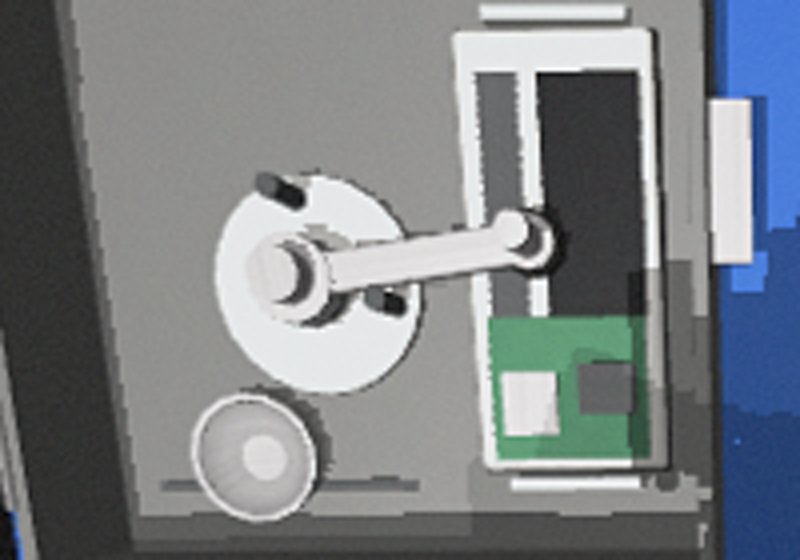

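```bash
python3 - <<'E'
from h import *
pt=eyes.camera("top");pw=eyes.camera("wrist")
pin=tri(pt,[356.8,229],pw,[248,87]); piv=tri(pt,[324.4,234.4],pw,[188.2,98.7])
print(pin,piv)
P=onz(pt,[356.8,229],.071);V=onz(pt,[324.4,234.4],.059);print(P,V,onz(pw,[248,87],.071),onz(pw,[188.2,98.7],.059))
print(np.linalg.norm((P-V)[:2]),np.degrees(np.arctan2(*(P-V)[[1,0]])))
# phone and dish
for c in [(330,205),(455,200),(465,470),(342,473)]: print(onz(pt,np.array(c)/5+[280,165],.024).round(3))
print(onz(pt,[280+175/5,165+465/5],.02).round(3))
# inner walls
for c in [(45,47),(502,40),(510,530),(58,540)]: print(onz(pt,np.array(c)/5+[280,165],.075).round(3))
o=manip.get_obs();print(o["position"],R.from_quat(o["tcp_rot"]).as_matrix().round(3))
# lid bar pos => lid angle
E
```

```text
(array([ 0.56736194, -0.08586404,  0.06860164]), np.float64(0.001515377742090126)) (array([ 0.55587088, -0.0008544 ,  0.05601693]), np.float64(3.473027605955545e-05))
[ 0.56638756 -0.08558232  0.071     ] [ 0.55560483 -0.00084486  0.059     ] [ 0.56780158 -0.08642331  0.071     ] [ 0.55557865 -0.00192541  0.059     ]
0.0854207568158219 -82.74815798194264
[ 0.634 -0.062  0.024]
[ 0.635 -0.129  0.024]
[ 0.489 -0.13   0.024]
[ 0.489 -0.064  0.024]
[0.496 0.026 0.02 ]
[0.715 0.088 0.075]
[ 0.712 -0.152  0.075]
[ 0.455 -0.147  0.075]
[0.457 0.087 0.075]
[ 0.42271052 -0.17883514  0.36985773] [[ 0.    -0.009 -1.   ]
 [-0.    -1.     0.009]
 [-1.     0.    -0.   ]]
```

```bash
python3 - <<'E'
from h import *
o=manip.get_obs();pw=eyes.camera("wrist");ps=eyes.camera("side")
M=R.from_quat(o["tcp_rot"]).as_matrix();T=o["position"];g=o["finger_gap"]
v=pw["color"].copy()
for k in (0,-.01,-.0187,-.03,-.04):
  for s in (-1,1):
    for w in (-.0095,.0095):
      u=proj(pw,T+M@np.array([k,s*g/2,w])); print(k,s,w,u.round(1)); 
      cv2.circle(v,tuple(int(round(a)) for a in u),2,(0,0,255) if w<0 else (0,255,0),-1)
cv2.imwrite("pics/w12.png",cv2.resize(v[250:450,200:440],None,fx=3.3,fy=3.3,interpolation=0))
for yy in (.0046,.012,.02):
  for z in (.085,.09,.095,.1,.105,.11):
    u=proj(ps,[.583,-.1252+yy,z]); print(yy,z,((u-[220,120])*4.4).round(1))
E
```

```text
0 -1 -0.0095 [300.9 266.3]
0 -1 0.0095 [301.4 296. ]
0 1 -0.0095 [338.4 266.3]
0 1 0.0095 [337.9 296. ]
-0.01 -1 -0.0095 [300.  272.9]
-0.01 -1 0.0095 [300.5 303.8]
-0.01 1 -0.0095 [339.4 272.9]
-0.01 1 0.0095 [338.8 303.9]
-0.0187 -1 -0.0095 [299.1 279.3]
-0.0187 -1 0.0095 [299.7 311.4]
-0.0187 1 -0.0095 [340.3 279.3]
-0.0187 1 0.0095 [339.7 311.4]
-0.03 -1 -0.0095 [297.8 288.4]
-0.03 -1 0.0095 [298.5 322.2]
-0.03 1 -0.0095 [341.7 288.4]
-0.03 1 0.0095 [341.  322.2]
-0.04 -1 -0.0095 [296.5 297.6]
-0.04 -1 0.0095 [297.2 333. ]
-0.04 1 -0.0095 [343.  297.6]
-0.04 1 0.0095 [342.2 333. ]
0.0046 0.085 [406.7 393.8]
0.0046 0.09 [406.6 385.6]
0.0046 0.095 [406.5 377.4]
0.0046 0.1 [406.4 369.2]
0.0046 0.105 [406.3 360.9]
0.0046 0.11 [406.2 352.6]
0.012 0.085 [404.8 401.2]
0.012 0.09 [404.7 393.1]
0.012 0.095 [404.6 384.9]
0.012 0.1 [404.5 376.6]
0.012 0.105 [404.4 368.3]
0.012 0.11 [404.2 359.9]
0.02 0.085 [402.7 409.4]
0.02 0.09 [402.6 401.2]
0.02 0.095 [402.4 393. ]
0.02 0.1 [402.3 384.7]
0.02 0.105 [402.2 376.3]
0.02 0.11 [402.1 367.9]
```

View pics/w12.png

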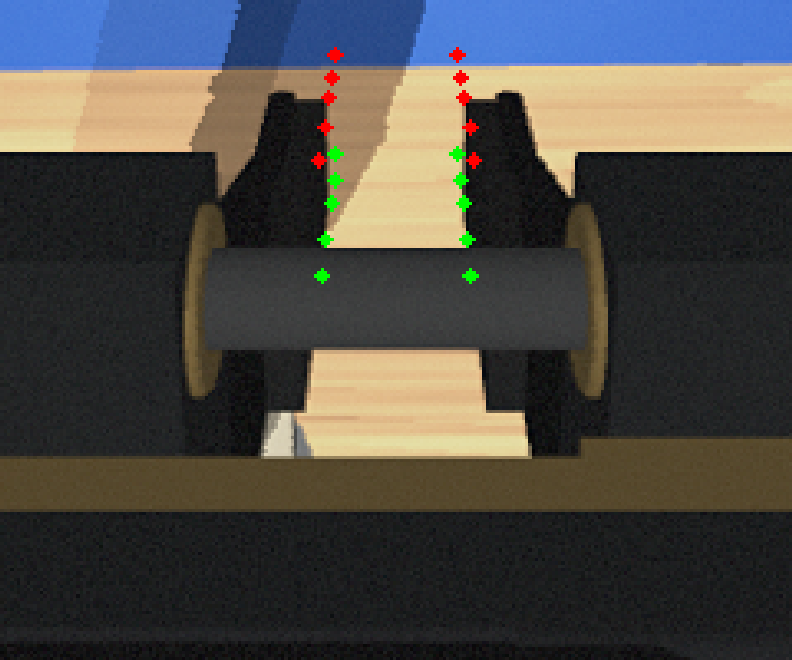

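```bash
python3 -m handwheel '[0,0,0,0,-0.8,-1.2,0, 0,0,0,0,-1.6,-2.4,0, 0,0,0,0.5,-2.36,-3.6,0, 0,0,0,1.5,-2.36,-3.6,0, 0,0,0,2.5,-2.36,-3.6,0, 0,0,0,3.5,-2.36,-3.6,0, 0,0,0,4.5,-2.36,-3.6,0, 0,0,0,5.2,-2.36,-3.6,0, 0,0,0,5.9,-2.36,-3.6,0, 0,0,0,6.2,-2.36,-3.6,0, 0,0,0,6.2,-2.36,-3.6,0, 0,0,0,6.2,-2.36,-3.6,0]' 25
python3 - <<'E'
from h import *
o=manip.get_obs();print(o["position"],o["contact_force"],o["finger_gap"])
pw=eyes.camera("wrist")
print(proj(pw,[.567,-.086,.071]),proj(pw,[.567,-.086,.042]))
for z in (.071,.06,.042): print(proj(pw,np.r_[o["position"][:2],z]))
for t in ["clamp_pin","swing_arm"]: print([(x["uv"],x["score"]) for x in search_frame(pw,t)])
cv2.imwrite("pics/w13.png",pw["color"])
E
```

```text
time: 15.25
position: [0.5683, -0.0859, 0.1231]
tcp_rot: [0.708, -0.003, -0.707, -0.003]
contact_force: [-0.1, -0.7, -0.4]
finger_gap: 0.0434
[ 0.56832551 -0.08586513  0.12310344] [-0.11549696 -0.6973364  -0.37640665] 0.04335722265706372
[319.83510577 254.28750221] [319.78212611 242.60670632]
[319.6363471  252.59279009]
[319.62293901 247.93058601]
[319.6031954 241.0654233]
[([274.8, 241.9], 0.69)]
[([273.0, 245.6], 0.68)]
```

View pics/w13.png

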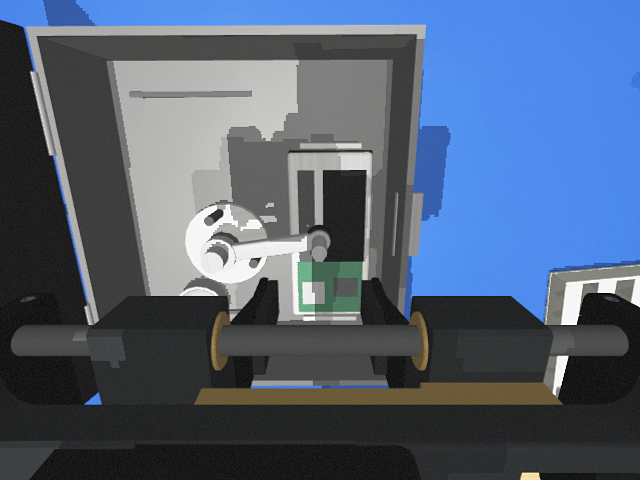

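```bash
python3 -m handwheel '[0,0,0,0.6,0,0.02,0, 0,0,0,1.2,0,0.02,0, 0,0,0,1.6,0,0.02,0, 0,0,0,2.0,0,0.02,0, 0,0,0,2.2,0,0.02,0, 0,0,0,2.3,0,0.02,0, 0,0,0,2.3,0,0.02,0]' 30
python3 - <<'E'
from h import *
o=manip.get_obs();print(o["position"],o["contact_force"],o["finger_gap"])
pw=eyes.camera("wrist")
cv2.imwrite("pics/w14.png",pw["color"])
E
```

```text
time: 16.1
position: [0.5671, -0.0858, 0.0302]
tcp_rot: [0.707, -0.003, -0.707, -0.003]
contact_force: [-0.4, -0.0, 0.1]
finger_gap: 0.0436
[ 0.56705661 -0.08580455  0.03018487] [-0.3715266  -0.03467827  0.06809681] 0.043588627500008026
```

View pics/w14.png

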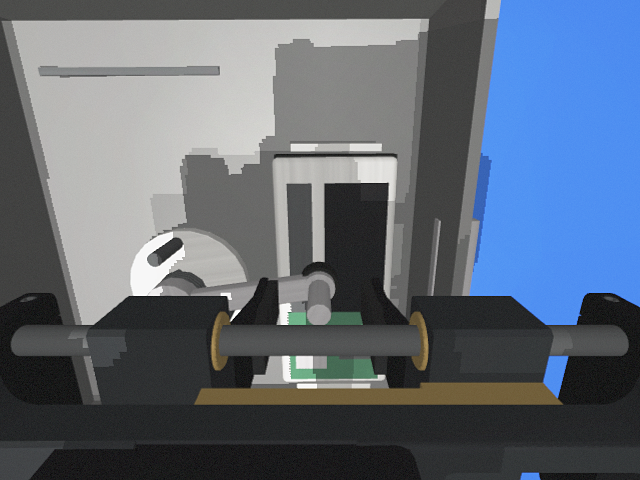

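```bash
python3 -m handwheel '[0,0,0,0,0,0,-1, 0,0,0,0,0,0,-1, 0,0,0,0,0,0,-1, 0,0,0,0,0,0,-1, 0,0,0,0,0,0,-1, 0,0,0,0,0,0,-1]' 30
python3 - <<'E'
from h import *
o=manip.get_obs();print(o["position"],o["contact_force"],o["moment"],o["finger_gap"])
pw=eyes.camera("wrist")
cv2.imwrite("pics/w15.png",pw["color"])
M=R.from_quat(o["tcp_rot"]).as_matrix()
a0=np.radians(-82.5)
for t in np.arange(.1,1.31,.1):
    d=.085*np.array([np.cos(a0+t)-np.cos(a0),np.sin(a0+t)-np.sin(a0),0]); print(round(t,2),(M.T@d/.04).round(2))
E
```

```text
time: 16.75
position: [0.5669, -0.0855, 0.03]
tcp_rot: [0.707, -0.003, -0.707, -0.003]
contact_force: [-1.0, 2.0, 1.1]
finger_gap: 0.0109
[ 0.56686947 -0.08545298  0.02995643] [-0.98105415  2.0328861   1.12641678] [0.38799056 0.0649943  0.01730072] 0.010886153811214529
0.1 [ 0.   -0.04 -0.21]
0.2 [ 0.   -0.1  -0.41]
0.3 [ 0.   -0.18 -0.61]
0.4 [ 0.   -0.28 -0.8 ]
0.5 [ 0.   -0.4  -0.97]
0.6 [ 0.   -0.54 -1.14]
0.7 [ 0.   -0.69 -1.29]
0.8 [ 0.   -0.85 -1.42]
0.9 [ 0.   -1.03 -1.54]
1.0 [ 0.   -1.22 -1.63]
1.1 [ 0.   -1.41 -1.71]
1.2 [ 0.   -1.62 -1.77]
1.3 [ 0.   -1.83 -1.81]
```

View pics/w15.png

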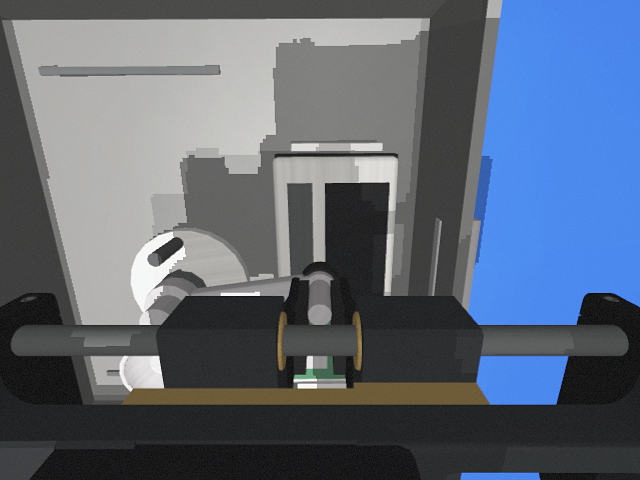

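```bash
python3 -m handwheel '[0,0,0,0,-0.04,-0.21,-1, 0,0,0,0,-0.1,-0.41,-1, 0,0,0,0,-0.18,-0.61,-1, 0,0,0,0,-0.28,-0.8,-1, 0,0,0,0,-0.4,-0.97,-1, 0,0,0,0,-0.54,-1.14,-1, 0,0,0,0,-0.69,-1.29,-1, 0,0,0,0,-0.69,-1.29,-1]' 40
python3 - <<'E'
from h import *
o=manip.get_obs();print(o["position"],o["contact_force"],o["moment"],o["finger_gap"])
pw=eyes.camera("wrist")
cv2.imwrite("pics/w16.png",pw["color"])
E
```

```text
time: 17.6
position: [0.6192, -0.0613, 0.0299]
tcp_rot: [-0.707, 0.005, 0.707, 0.002]
contact_force: [-1.9, -6.7, 4.6]
finger_gap: 0.0109
[ 0.61918373 -0.06128485  0.02988769] [-1.8900172  -6.68736363  4.58007395] [-1.69217041  0.57459434  0.23041479] 0.01089240645397621
```

View pics/w16.png

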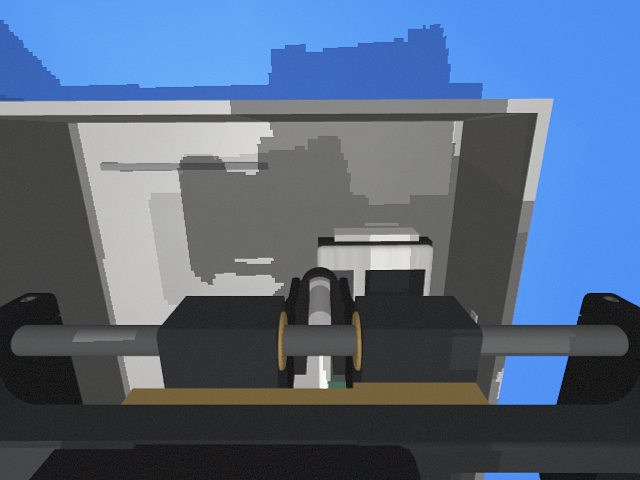

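```bash
python3 -m handwheel '[0,0,0,0,-0.08,-0.07,-1, 0,0,0,0,-0.16,-0.13,-1, 0,0,0,0,-0.25,-0.19,-1, 0,0,0,0,-0.34,-0.25,-1, 0,0,0,0,-0.43,-0.3,-1, 0,0,0,0,-0.53,-0.34,-1, 0,0,0,0,-0.62,-0.38,-1, 0,0,0,0,-0.72,-0.42,-1, 0,0,0,0,-0.82,-0.45,-1, 0,0,0,0,-0.82,-0.45,-1, 0,0,0,0,-0.82,-0.45,-1]' 40
python3 - <<'E'
from h import *
o=manip.get_obs();print(o["position"],o["contact_force"],o["moment"],o["finger_gap"])
V=np.array([.5556,-.001]);d=o["position"][:2]-V;print(np.linalg.norm(d),np.degrees(np.arctan2(d[1],d[0]))+82.5)
E
```

```text
time: 18.75
position: [0.6403, -0.0326, 0.0302]
tcp_rot: [0.709, -0.007, -0.705, -0.002]
contact_force: [12.7, -14.4, -7.5]
finger_gap: 0.0106
[ 0.64027853 -0.03256945  0.03022696] [ 12.65172946 -14.38068506  -7.4635696 ] [-3.26356571 -2.96780156  0.30461673] 0.010587132524766146
0.09037192064110933 62.05377920784215
```

```bash
python3 - <<'E'
from h import *
o=manip.get_obs();print(o["position"],o["contact_force"])
pw=eyes.camera("wrist");cv2.imwrite("pics/w17.png",pw["color"])
p=eyes.camera("top");cv2.imwrite("pics/t17.png",cv2.resize(p["color"][140:300,230:430],None,fx=4,fy=3.7,interpolation=2))
p=eyes.camera("side");cv2.imwrite("pics/s17.png",p["color"])
E
```

```text
[ 0.64027853 -0.03256945  0.03022696] [ 12.65172946 -14.38068506  -7.4635696 ]
```

View pics/w17.png

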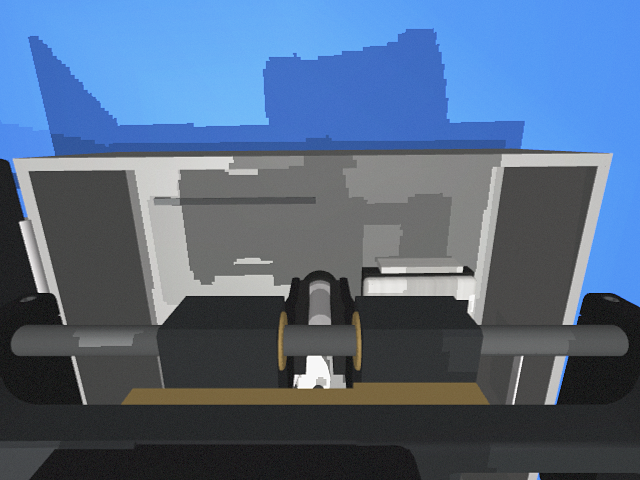

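View pics/t17.png

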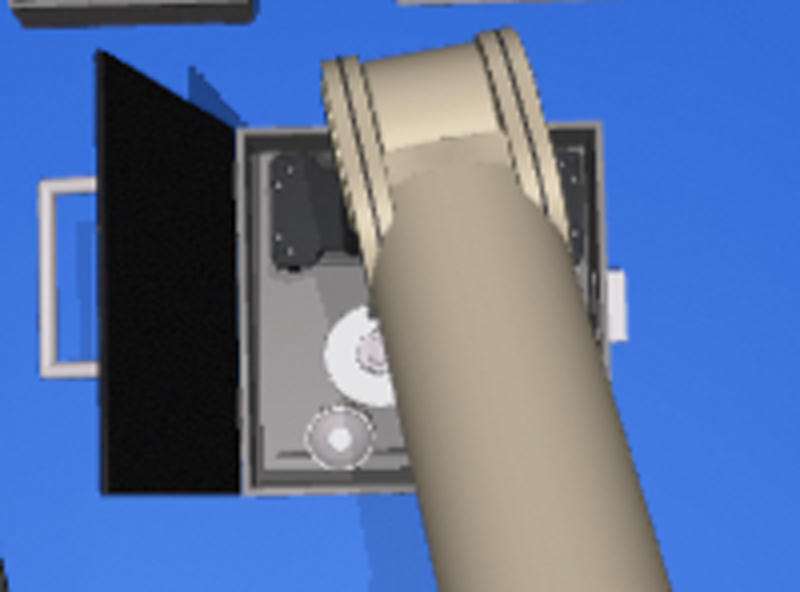

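View pics/s17.png

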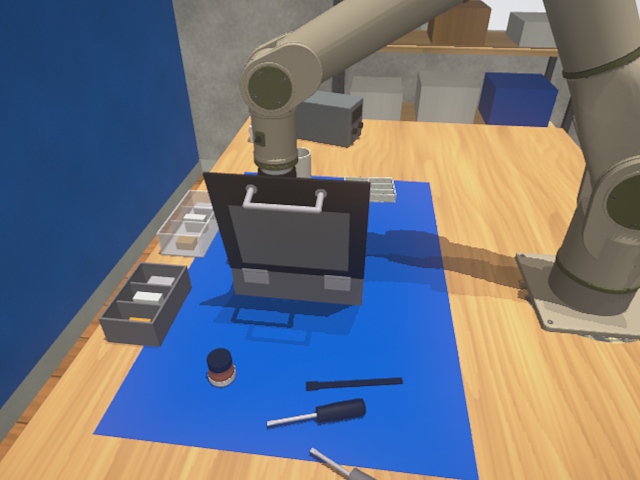

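```bash
python3 -m handwheel '[0,0,0,0,0,-0.06,-1, 0,0,0,0,0,-0.12,-1, 0,0,0,0,0,-0.12,-1]' 40
python3 - <<'E'
from h import *
o=manip.get_obs();print(o["position"],o["contact_force"],o["moment"],o["finger_gap"])
V=np.array([.5556,-.001]);d=o["position"][:2]-V;print(np.linalg.norm(d),np.degrees(np.arctan2(d[1],d[0]))+82.5)
w=eyes.camera("wrist");cv2.imwrite("pics/w18.png",cv2.resize(w["color"][250:400,240:400],None,fx=4.5,fy=3.9,interpolation=2))
a=cv2.imread("pics/w15.png");cv2.imwrite("pics/w15c.png",cv2.resize(a[250:400,240:400],None,fx=4.5,fy=3.9,interpolation=2))
E
```

```text
time: 19.2
position: [0.6416, -0.0299, 0.0299]
tcp_rot: [-0.707, 0.006, 0.708, 0.003]
contact_force: [-3.5, -9.0, 4.2]
finger_gap: 0.0108
[ 0.64159628 -0.02988906  0.02987439] [-3.54855073 -8.9941524   4.2027058 ] [-1.824256    0.75890222  0.27131333] 0.010780724053520456
0.09071900977508374 63.93105635313144
```

View pics/w18.png

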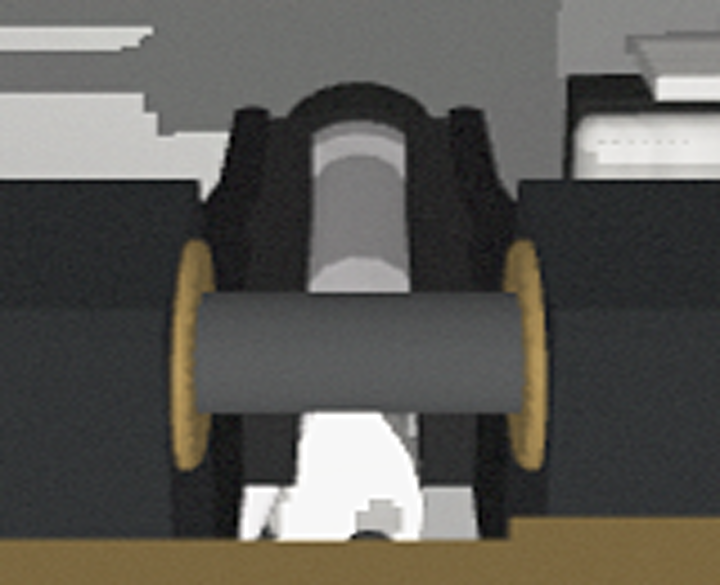

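View pics/w15c.png

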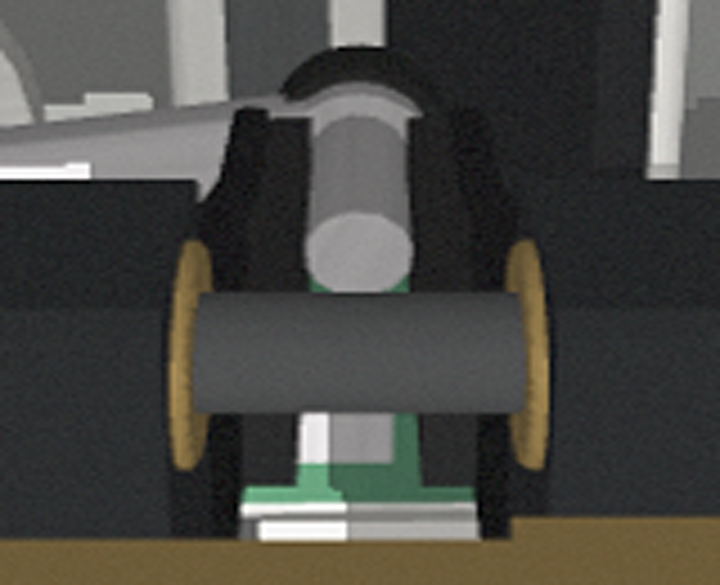

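```bash
python3 -m handwheel '[0,0,0,0,-0.08,-0.02,-1, 0,0,0,0,-0.15,-0.03,-1, 0,0,0,0,-0.22,-0.04,-1, 0,0,0,0,-0.22,-0.04,-1, 0,0,0,0,-0.22,-0.04,-1]' 40
python3 - <<'E'
from h import *
o=manip.get_obs();print(o["position"],o["contact_force"],o["moment"],o["finger_gap"])
w=eyes.camera("wrist");cv2.imwrite("pics/w19.png",cv2.resize(w["color"][250:400,240:400],None,fx=4.5,fy=3.9,interpolation=2))
E
```

```text
time: 19.75
position: [0.6444, -0.0221, 0.03]
tcp_rot: [0.708, -0.006, -0.707, -0.002]
contact_force: [2.6, -11.1, 0.7]
finger_gap: 0.011
[ 0.64437856 -0.02209915  0.02997071] [  2.62507403 -11.08714213   0.66006356] [-2.3961268  -0.47642399  0.30756146] 0.010994227820891916
```

View pics/w19.png

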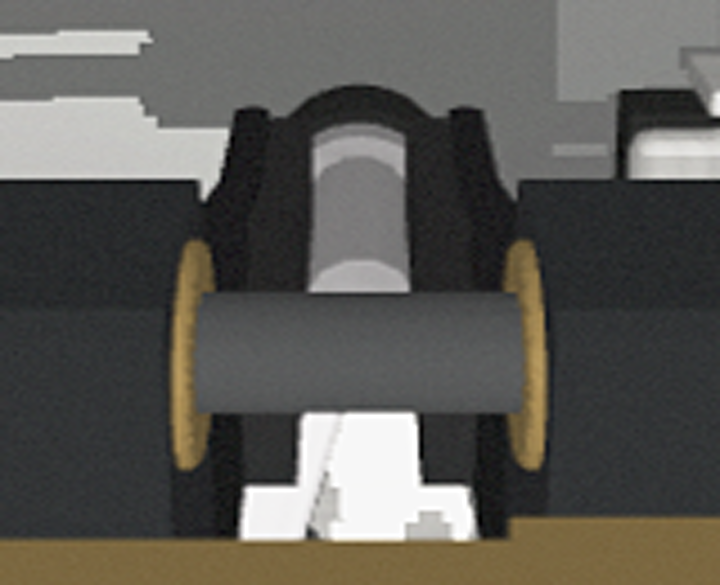

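```bash
python3 -m handwheel '[0,0,0,0,-0.05,0,-1, 0,0,0,0,-0.1,0,-1, 0,0,0,0,-0.1,0,-1, 0,0,0,0,-0.1,0,-1]' 40
python3 - <<'E'
from h import *
o=manip.get_obs();print(o["position"],o["contact_force"],o["moment"],o["finger_gap"])
E
```

```text
time: 20.2
position: [0.6449, -0.021, 0.03]
tcp_rot: [0.708, -0.008, -0.706, -0.002]
contact_force: [4.0, -17.8, 0.5]
finger_gap: 0.0108
[ 0.64485581 -0.02095016  0.03003607] [  4.00999363 -17.82317016   0.52077223] [-3.72033674 -0.92172636  0.35565374] 0.01082579123331654
```

```bash
python3 -m handwheel '[0,0,0,0,0,0,-1, 0,0,0,0,0,0,-1, 0,0,0,0,0,0,-1, 0,0,0,0,0,0,-1, 0,0,0,0,0,0,-1, 0,0,0,0,0,0,-1, 0,0,0,0,0,0,-1, 0,0,0,0,0,0,-1]' 40
python3 - <<'E'
from h import *
o=manip.get_obs();print(o["position"],o["contact_force"],o["finger_gap"])
for n in ("wrist","top","side"):
    p=eyes.camera(n);cv2.imwrite(f"pics/{n}20.png",p["color"])
E
```

```text
time: 21.0
position: [0.6448, -0.021, 0.03]
tcp_rot: [0.708, -0.008, -0.706, -0.002]
contact_force: [4.0, -17.3, -0.3]
finger_gap: 0.0108
[ 0.64482952 -0.02096758  0.02997824] [  4.04107789 -17.30760524  -0.28179695] 0.010776134378842138
```

View pics/wrist20.png

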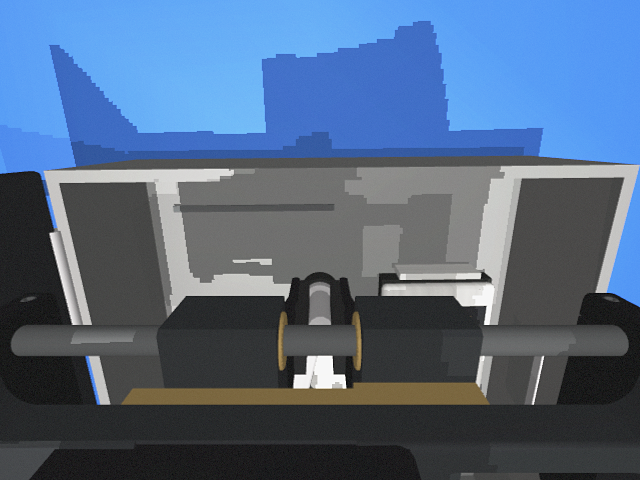

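View pics/top20.png

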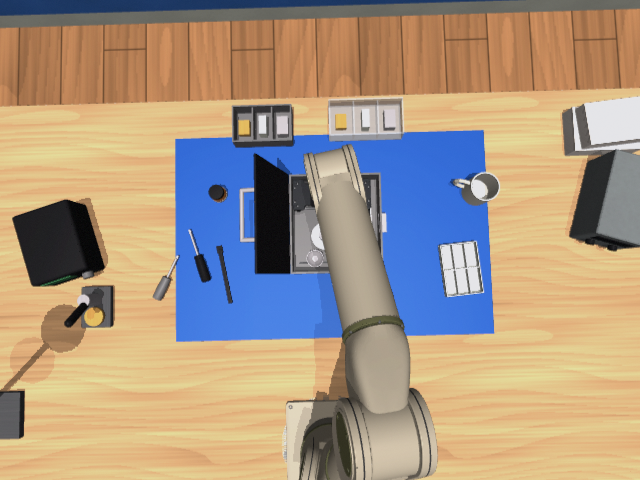

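View pics/side20.png

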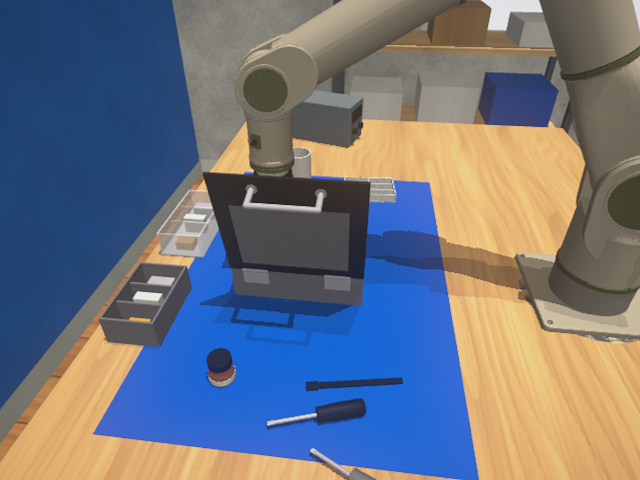

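```bash
python3 - <<'E'
from h import *
p=eyes.camera("wrist")
for X in ([.634,-.062,.024],[.635,-.129,.024]): print(proj(p,X))
o=manip.get_obs();print(o["time"],o["position"],o["contact_force"])
print(manip.finish_job())
E
```

```text
[386.32058825 292.50690808]
[494.88699676 289.24141863]
21.2 [ 0.64483557 -0.02091151  0.03001535] [  3.72760431 -17.03922349  -0.1967044 ]
the job is handed in; nothing more can be done
None
```

I opened the lid by its bar handle until it rested on its stop by itself and let it go. I then pinched the clamp pin and swung the arm anticlockwise to its far stop. I handed the job in at about 21 s, still gripping the pin.

**Lid:** the side and top pictures show it leaning back open, unchanged from its release to the last pictures.

**Clamp arm:** the pin is within a few mm of the computed stop position. When I pushed 4 mm further, the fingers moved only about 1 mm and the force rose from about 11 to 17 N. That is well above the 6.7 N spring, and it stayed steady for the 0.8 s I waited.

**Phone and the rest:**
- The phone's visible far edge is within about 4 mm of where I first measured it, roughly my measuring error. The hand hides most of the phone.
- The tools, jar, mug, tray and screw dish look unmoved.

**What went wrong or disagreed:**
- The first try at the lid bar missed. The fingertips sit about 18 mm short of the reported tool point, so the fingers closed above the bar and pressed on it with about 11 N. I corrected for this offset afterwards.
- The pin slid about 6 mm along the pads during the swing, so it is held off-centre.
- Partway through the swing the sideways force reached about 19 N, because the path I commanded did not match the arm's true path. I eased it off before going on to the stop.

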